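# Hold the moment balance level for a reading

## Robot

A 7-joint arm with a two-finger parallel gripper is mounted at the origin on the work surface. World frame = base frame: x ahead of the robot, y to its left, z up, the work surface at z = 0. Lengths are in m, angles in rad, forces in N, time in s.
With the tool pointing down it reaches from about 0.425 to 0.875 m from the base axis. Payload 8.4 kg.
Tool frame: the origin (TCP) lies at the centre of the arm's flange, where the gripper is bolted on; the fingertips stand 173 mm ahead of it and the grasp point (between the pads) lies 155 mm ahead of it; z points along the fingers, y is the line along which they close (so a half turn about z gives the same grasp; the last joint's range is limited). The gripper opens to 85 mm and grips with 20 to 120 N. Pads are 22 mm wide; open, the fingers measure 114 mm over their backs; the gripper's body (76 mm by 85 mm) begins 54 mm behind the grasp point. The pads swing forward as they close: fully open they stand 13 mm farther back than shut.
Start: joints at [1.041, 0.333, 0.04, 1.465, -0.013, 1.343, -0.059], TCP at [0.271, -0.591, 0.405] pointing down, gripper open.
Joint ranges: [-2.58, 2.58], [-0.38, 2.09], [-1.3, 1.39], [0.25, 2.4], [-1.5, 4.64], [0.08, 2.09], [-2.65, 2.65]. Speed limits (rad/s): [2.22, 2.22, 2.79, 2.79, 3.14, 3.14, 3.14].

## Interface

Orientations are given as [roll, pitch, yaw] about the fixed x, y, z axes, in that order (R = Rz(yaw) Ry(pitch) Rx(roll)).
In Python, from rig import env gives the robot as it stands.
- The arm moves only by the tool jog_arm, never from a script. Its argument "rows" is one flat list of numbers, 7 for each row, row after row: the shift along the world's x, y, z in mm, then the turn, a rotation vector about the world's x, y, z in degrees, then the finger opening in mm, from 0 to 85.4. A call has 1 to 8 rows; each row is the pose to reach, as a shift and turn from the pose commanded when the call began; what a row does not reach only later rows make up. A row lasts 1/10 s, in which the tool goes at most 50 mm and 8.59 degrees, less where a joint would pass 70% of its speed; a pose out of reach is approached as far as the arm can. A call with a gripper value outside its range is refused whole. The fingers move at their own pace and stop on an object; the grip force is fixed at half the most. Time passes only in rows, so rows that repeat a pose let the fingers close. It gives the time, the measured TCP pose, the force, the opening and the grip force at its end, in the units of the state.
- env.get_obs(): the state, without advancing time (a new reading comes with each control period).
- env.snapshot(name): name is "scene" or "top" or "wrist"; returns the picture (420x560x3 uint8, red, green, blue); there is no depth.
- env.camera_info(name): a dict with "mtx" (3x3 intrinsics, pixels), "k1" (the pictures are not rectified: a ray, as slopes to the right and down, at radius r is drawn at 1 + k1 r^2 times it, then the intrinsics apply), "origin" and "orientation" of the camera in the world; the wrist camera has in their place "tool_from_camera" (4x4, takes a point from camera to tool coordinates, whose origin is the TCP and whose axes are the flange's). Camera axes: x right, y up, looking along -z (the intrinsics and any distortion apply to the point x, -y, -z); pixel columns grow to the right and rows downward; lengths in m; the calibration is good to about 2 mm. A picture is of the moment at which its call begins: read the wrist's pose just before it. camera_info takes no time and is no camera call.
- env.finish_job(): hands the job in; it is judged then, once.
Trained networks look in the newest picture that a camera, given by its name, has taken for a name from the list of things; names that differ only in an ending like _2 or _b are one class to them, and where a whole thing is asked for, a point or a joint stands for the part that bears it (a point fixed in the world has none). Each returns a list of dicts, best first, with "confidence" (0 to 1); they miss things now and then, are a little off and sometimes report something else, mostly with a low value. They report only what shows in the picture. A call takes as long as a camera call.
- env.trace(thing, camera): "pixels" (420x560 bool, what is visible of it).
- env.landmark_of(thing, camera): "position" ([x, y, z] in m, in the coordinates of the camera as it stood for that picture, good to about 4 mm: a listed point, or the origin of a listed thing).
The state is a dict: "time": time; "q": joint angles; "qvel": joint speeds; "effort": joint torques, N m; "tool_pos": TCP position; "eef_rot": TCP orientation; "ft_force": force on the tool from outside, world axes, zero at the start; "moment": the same for the moment, N m; "opening": finger opening in m; "grasp_force": force on a finger pad.
Only numpy, scipy, OpenCV 4.12 (cv2) and the standard library are available. Lean on these libraries where they do the work, as an engineer would, in place of code of your own. Each camera call takes 0.05 s, during which the arm holds its last target. There are 200 camera calls.

## Task

Take a reading of the two-bore casting on the moment balance: using only the handwheel with its red crank grip, bring the tilted beam level, so that its red pointer stands in the green zone of the scale, and keep it there without a break for at least 7 seconds. The beam is top-heavy and will not stay level by itself, so keep trimming; then let it down gently back onto the rest it started from and let go, without ever letting it slam on a rest, touching the beam or casting, or disturbing the things lying about.

Things in the scene. Friction and masses are not known exactly. Their poses are not given: they have to be found in the camera images.
- rig: Grey moment balance fixed on the granite, base plate 260 x 320 x 18 mm; its place and yaw differ from run to run. Origin: centre of the base's underside; x along the shaft from the handwheel (-x, towards the robot) to pointer and scale (+x), y along the level beam, z up. The white scale behind the pointer has black marks every 0.055 rad and a green zone from -0.06 to +0.06 rad.
- axis (a point): Point on the shaft axis, 150 mm above the rig's origin. The axis is level, along the rig's x. Things turning on it: the beam with casting (free bearings) and the handwheel, joined to each other only by a springy torsion bar.
- balance (a joint): Tilt of the beam (rad): 0 level, positive when the beam's +y end is up and the pointer leans to -y (right-handed about the rig's +x). Rubber rests stop it at -0.22 and +0.22; it starts at rest on the first (+y end down). Nominal: inertia about the shaft 0.118 kg m2, top-heavy by 0.76 N m per rad (0.64 to 0.90 with the casting's mass), bearing damping 0.01 N m s/rad.
- handwheel (a joint): Twist of the torsion bar (rad) = handwheel angle minus beam tilt, same sign; limits +-1.4. The bar, 0.42 N m/rad and 0.02 N m s/rad, turns the beam towards the wheel's own angle (tilt + twist; 0 when the grip is straight above the shaft, positive towards -y). Let go, the wheel springs back to twist 0. Steel wheel, 200 mm across, inertia 0.0021 kg m2.
- grip_center (a point): Middle of the red revolving crank grip: round bar 28 mm across, 64 mm long, parallel to the shaft, on the robot's side of the wheel; 95 mm from the shaft axis, 200 mm from the rig's origin along its -x. It turns freely on its pin, so held from above, fingers closing across it, it can be carried round without turning the hand. The wheel's rim begins 38 mm from this point.
- rider (a joint): Brass weight, 0.25 kg, clamped on the beam 140 mm + this value (m) along the rig's +y, balanced at 0 by a fixed brass block at -140 mm. Set beforehand, it differs from run to run (+-0.035 m) and unbalances the beam by up to 0.086 N m (a positive value presses the +y end down).
- beam: Aluminium beam, 460 x 40 x 22 mm along its y, with steel discs (72 mm across, 0.8 kg) hung under its ends 205 mm out, and the red upright pointer 165 mm long beyond the rear column. Origin on the shaft axis; z is up when level. Not to be touched.
- casting: Oval aluminium cover casting with two bored rings, 280 (y) x 160 (x) x 44 mm, 2.2 kg (hidden variation about 10 percent), bolted on the beam; origin at the centre of its underside, 45 mm above the shaft axis when level. Not to be touched.
- ring_gauge: Steel ring gauge lying flat, 80 mm across, 22 mm high; leave alone.
- v_block: Dark steel V-block, 70 x 50 x 44 mm; leave alone.
- test_weight: Brass knob weight standing upright, 48 mm across, 76 mm high; leave alone.
- red_part: Dark red machined sample, 100 x 50 x 34 mm, on a white paper mat; leave alone.
- gauge_block: Steel gauge block, 35 x 90 x 30 mm; leave alone.
- driver: Screwdriver lying on the plate; leave alone.
- stylus_cup: Blue cup, 76 mm across, 90 mm high; leave alone.

How it is judged:
On the way, in this order (a step that is already met when the one before it is completed fails the run):
1. the beam is kept level, pointer in the green zone (tilt within 0.06 rad), for 7 s without a break (value of joint balance between -0.06 and 0.06 rad), for 7 s.
2. the beam is back on the rest it started from (value of joint balance below -0.2 rad), for 0.2 s.
At the end, for the whole second after the job is handed in: The beam lies still on the rest it started from (tilt below -0.2 rad, beam under 0.05 rad/s, handwheel under 0.15 rad/s), the handwheel let go (value of joint balance below -0.2 rad and velocity of joint balance between -0.05 and 0.05 rad/s and velocity of joint handwheel between -0.15 and 0.15 rad/s); the robot touches nothing.
It fails at once if the beam slams on a rest (faster than 0.35 rad/s within 0.05 rad of it) ((value of joint balance above 0.17 rad and velocity of joint balance above 0.35 rad/s) or (value of joint balance below -0.17 rad and velocity of joint balance below -0.35 rad/s)).
It fails at once if the robot touches the beam or the casting on it (contact force between beam and the arm above 0.5 N or contact force between beam and the fingers above 0.5 N).
It fails at once if a thing lying about is moved more than 25 mm (distance of any of ring_gauge, v_block, test_weight, red_part, gauge_block, driver, stylus_cup from where it was at the start of the episode above 0.025 m).
It also fails if it takes over 64 s, if anything falls off the work surface, if the arm or the gripper's body presses on something with over 40 N, if the wrist force passes 120 N, or if a joint passes its speed limit or range.

## Working session

There is one attempt and no reset: what is moved stays moved. The work goes in short steps, Python scripts to look and compute and a tool call to move; the robot and the scene stay as the last step left them, time stands still between calls to the robot, and variables do not carry over. Pictures are saved under pics/ and viewed, at most 10 in all, crops included, and the job is handed in when it is done.

Besides the shell and the picture viewer there is one more tool, called after "Request:" as name(argument=value, ...), one argument or row to a line, values as JSON. jog_arm: Moves the arm, as the interface text tells. Its arguments: {"type":"object","properties":{"rows":{"type":"array","items":{"type":"number"}}},"required":["rows"]}

```bash
ls; mkdir -p pics; cat > h.py <<'E'
import numpy as np, cv2
from rig import env
from scipy.spatial.transform import Rotation as R
def cam(name):
    c=env.camera_info(name)
    if 'origin' in c:
        o=np.array(c['orientation']); 
        Rm=R.from_euler('xyz',o).as_matrix() if o.size==3 else o.reshape(3,3)
        return c,Rm,np.array(c['origin'])
    s=env.get_obs(); T=np.array(c['tool_from_camera']); Rt=R.from_euler('xyz',s['eef_rot']).as_matrix()
    return c,Rt@T[:3,:3],Rt@T[:3,3]+s['tool_pos']
def lm(thing,name):
    c,Rm,o=cam(name)
    return [(d['confidence'],Rm@np.array(d['position'])+o) for d in env.landmark_of(thing,name)]
def save(name,f):
    im=env.snapshot(name); cv2.imwrite('pics/'+f,im[:,:,::-1]); return im
def proj(P,name):
    c,Rm,o=cam(name); p=(np.atleast_2d(P)-o)@Rm; s=np.c_[p[:,0]/-p[:,2],p[:,1]/p[:,2]]
    r2=(s**2).sum(1,keepdims=True); s=s*(1+c['k1']*r2); m=np.array(c['mtx'])
    return np.c_[s,np.ones(len(s))]@m.T[:,:2]
E
python3 - <<'E'
from h import *
np.set_printoptions(precision=4,suppress=True)
for n in ('scene','top'):
    save(n,n+'1.png'); print(n,env.camera_info(n))
    for t in ('rig','axis','grip_center','casting','beam','handwheel','stylus_cup','test_weight','v_block','ring_gauge','red_part','gauge_block','driver'):
        try: print(t,[(round(c,2),p.round(4)) for c,p in lm(t,n)][:2])
        except Exception as e: print(t,e)
print(env.get_obs())
E
```

```text
pics
scene {'mtx': array([[382.3207,   0.    , 281.8081],
       [  0.    , 382.3207, 210.6348],
       [  0.    ,   0.    ,   1.    ]]), 'k1': -0.0745559972312125, 'origin': array([1.2967, 0.4843, 0.9437]), 'orientation': array([0.8619, 0.0199, 2.0893])}
rig [(0.6, array([ 0.6443,  0.0741, -0.0014]))]
axis [(0.64, array([0.6435, 0.079 , 0.1518]))]
grip_center [(0.52, array([0.4499, 0.1356, 0.2424]))]
casting [(0.66, array([0.6475, 0.0827, 0.1926]))]
beam [(0.91, array([0.6454, 0.0755, 0.1505]))]
handwheel it knows: axis, beam, casting, driver, gauge_block, grip_center, red_part, rig, ring_gauge, stylus_cup, test_weight, v_block
stylus_cup [(0.72, array([ 0.4358,  0.6338, -0.0007]))]
test_weight [(0.49, array([ 0.3555, -0.4706,  0.0031])), (0.24, array([ 0.5963,  0.4964, -0.0006]))]
v_block [(0.6, array([ 0.5975,  0.4952, -0.0039]))]
ring_gauge [(0.58, array([0.4298, 0.5101, 0.0043])), (0.19, array([0.4511, 0.1378, 0.2418]))]
red_part [(0.84, array([ 0.4525, -0.5688,  0.003 ]))]
gauge_block [(0.67, array([ 0.6016, -0.508 ,  0.0027])), (0.2, array([0.2839, 0.3984, 0.0045]))]
driver [(
[... 1064 characters left out ...]
), (0.44, array([ 0.3576, -0.4724, -0.0008]))]
gauge_block [(0.7, array([ 0.6014, -0.5087,  0.0045]))]
driver [(0.59, array([ 0.2861,  0.3953, -0.0005])), (0.28, array([0.6429, 0.0813, 0.0001]))]
{'time': 1.3, 'q': array([ 1.0408,  0.3332,  0.0398,  1.4654, -0.0134,  1.3433, -0.0586]), 'qvel': array([-0.0007,  0.0001,  0.0002,  0.0004, -0.0009,  0.0008,  0.0002]), 'effort': array([ -0.0007, -65.832 ,   1.3627, -40.5824,   0.0168,   0.003 ,
         0.0001]), 'tool_pos': array([ 0.2714, -0.5906,  0.4047]), 'eef_rot': array([-3.1416, -0.    ,  0.4307]), 'ft_force': array([-0.3663, -0.2309,  0.1172]), 'moment': array([0.0211, 0.0246, 0.0222]), 'grasp_force': 0.0, 'opening': 0.08557452305880775}
```

View pics/scene1.png

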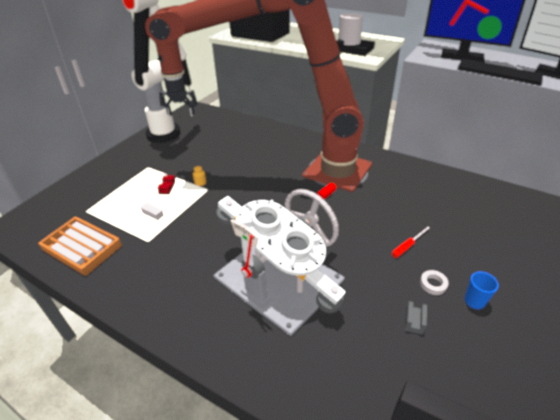

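View pics/top1.png

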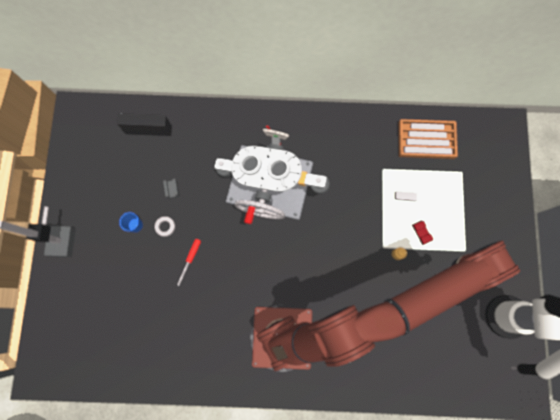

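The scene picture shows the rig at about (285,260), the pointer at (248,255), and the grip at (327,190). The top view shows the grip at (250,215) and the beam running from (225,165) to (318,181), which gives a yaw of about -0.2. Next I'll overlay the model to refine the pose.

```bash
cat > model.py <<'E'
from h import *
def world(P,rig):
    x,y,ps=rig; c,s=np.cos(ps),np.sin(ps); P=np.atleast_2d(P)
    return np.c_[x+c*P[:,0]-s*P[:,1],y+s*P[:,0]+c*P[:,1],P[:,2]]
def tilt(P,t):  # point relative to axis -> rig
    P=np.atleast_2d(np.array(P,float)); c,s=np.cos(t),np.sin(t)
    return np.c_[P[:,0],c*P[:,1]-s*P[:,2],0.15+s*P[:,1]+c*P[:,2]]
base=np.array([[.13,.16,.018],[.13,-.16,.018],[-.13,-.16,.018],[-.13,.16,.018]])
beamtop=[[.02,.23,.011],[.02,-.23,.011],[-.02,-.23,.011],[-.02,.23,.011]]
a=np.linspace(0,2*np.pi,40)
wheel=np.c_[0*a-.162,.1*np.sin(a),.1*np.cos(a)]
E
python3 - <<'E'
from model import *
rig0=(.6443,.0768,-.2)
out=[]
for n in('scene','top'):
    im=cv2.imread(f'pics/{n}1.png'); hsv=cv2.cvtColor(im,cv2.COLOR_BGR2HSV)
    red=(((hsv[...,0]<8)|(hsv[...,0]>172))&(hsv[...,1]>190)&(hsv[...,2]>120)).astype(np.uint8)
    k,l,st,ce=cv2.connectedComponentsWithStats(red)
    print(n,[(st[i].tolist(),ce[i].round(2).tolist()) for i in range(1,k) if st[i][4]>8])
    print('grip pred',proj(world(tilt([-.2,0,.095],-.22),rig0),n).round(1), 'base',proj(world(base,rig0),n).round(1).tolist())
    u,v=(215,170) if n=='scene' else (200,110)
    s=5; big=cv2.resize(im[v:v+170,u:u+150] if n=='scene' else im[v:v+120,u:u+150],None,fx=s if n=='top' else 3.4,fy=s if n=='top' else 3.4,interpolation=cv2.INTER_CUBIC); f=5 if n=='top' else 3.4
    def poly(P,col):
        q=((proj(world(P,rig0),n)-[u,v]+.5)*f).astype(np.int32); cv2.polylines(big,[q],True,col,1)
    poly(base,(0,255,0)); poly(tilt(beamtop,-.22),(255,0,255)); poly(tilt(wheel,-.22),(255,255,0))
    poly(tilt([[-.232,0,.095],[-.168,0,.095]],-.22),(255,0,0)); poly(tilt([[.13,0,0],[.13,0,.165]],-.22),(255,0,0))
    cv2.imwrite(f'pics/ov_{n}.png',big); out.append(big)
w=sum(o.shape[1] for o in out);
sc=min(1,800/w); h=max(o.shape[0] for o in out)
can=np.zeros((h,w,3),np.uint8);x=0
for o in out: can[:o.shape[0],x:x+o.shape[1]]=o;x+=o.shape[1]
print(can.shape); cv2.imwrite('pics/ov_scene.png',out[0])
E
```

```text
scene [([124, 0, 9, 8, 60], [128.5, 3.03]), ([451, 0, 36, 25, 160], [467.83, 8.88]), ([159, 176, 15, 17, 154], [166.23, 184.1]), ([318, 182, 18, 16, 168], [327.24, 189.7]), ([392, 238, 23, 20, 192], [402.6, 247.6]), ([244, 262, 7, 14, 33], [246.97, 268.76])]
grip pred [[325.5 190.8]] base [[290.1, 333.6], [212.3, 274.7], [268.4, 230.9], [344.4, 276.7]]
top [([245, 207, 9, 16, 93], [249.1, 215.17]), ([415, 222, 9, 7, 17], [419.12, 224.47]), ([425, 230, 6, 10, 14], [427.5, 234.79]), ([187, 240, 11, 20, 32], [191.84, 248.66]), ([190, 241, 10, 21, 29], [194.76, 250.83])]
grip pred [[250.3 214.2]] base [[241.1, 144.2], [312.8, 161.0], [299.1, 218.5], [225.7, 200.9]]
(600, 1260, 3)
```

View pics/ov_scene.png

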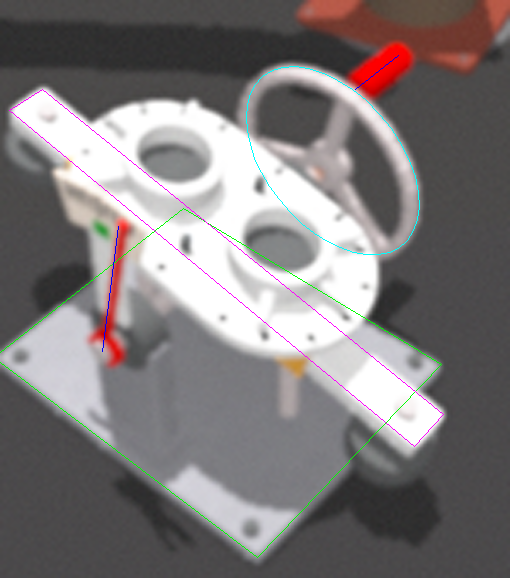

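View pics/ov_top.png

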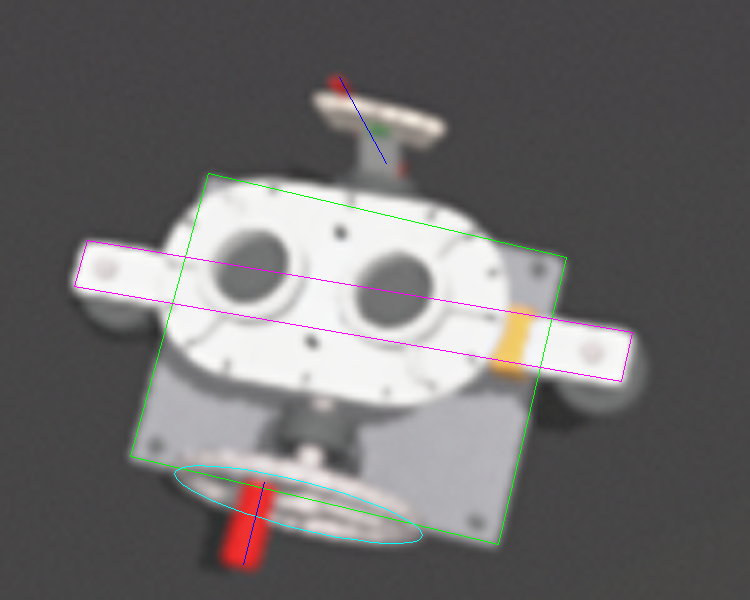

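The overlay fits the base plate, the beam and the pointer, so I'll take rig (0.644, 0.077) with yaw -0.2. Moving towards the hover point above the grip.

Request:
jog_arm(
  rows=[10,20,10,0,0,-2,85,30,60,25,0,0,-7,85,52,105,40,0,0,-12,85,74,150,55,0,0,-17,85,96,195,65,0,0,-22,85,118,240,65,0,0,-27,85,140,285,65,0,0,-32,85,160,325,65,0,0,-36,85],
)

```text
time: 2.1
tool_pos: [0.4316, -0.264, 0.4702]
eef_rot: [3.141, -0.001, -0.201]
ft_force: [0.9, -0.6, 0.0]
opening: 0.0852
grasp_force: 0.0
```

Request:
jog_arm(
  rows=[8,45,0,0,0,0,85,12,90,0,0,0,0,85,15,135,0,0,0,0,85,16,180,0,0,0,0,85,16,225,0,0,0,0,85,16,270,0,0,0,0,85,16,315,0,0,0,0,85,16,345,0,0,0,0,85],
)

```text
time: 2.9
tool_pos: [0.4465, 0.0824, 0.4702]
eef_rot: [-3.141, -0.001, -0.195]
ft_force: [0.1, -0.1, -0.3]
opening: 0.0853
grasp_force: 0.0
```

Request:
jog_arm(
  rows=[0,30,0,0,0,0,85,0,50,0,0,0,0,85,0,58,0,0,0,0,85,0,58,0,0,0,0,85],
)

```text
time: 3.3
tool_pos: [0.4471, 0.1376, 0.4698]
eef_rot: [-3.141, -0.0, -0.196]
ft_force: [-0.2, 0.1, -0.1]
opening: 0.0849
grasp_force: 0.0
```

```bash
python3 - <<'E'
from model import *
s=env.get_obs(); print(s['time'],s['tool_pos'],s['eef_rot'],s['ft_force'],s['moment'])
im=save('wrist','w1.png'); save('scene','s2.png')
for t in ('grip_center','axis','rig','casting'): print(t,lm(t,'wrist'))
rig0=(.6443,.0768,-.2)
g=world(tilt([[-.2,0,.095],[-.232,0,.095],[-.168,0,.095]],-.22),rig0); print(g,proj(g,'wrist'))
hsv=cv2.cvtColor(im,cv2.COLOR_RGB2HSV)
red=(((hsv[...,0]<8)|(hsv[...,0]>172))&(hsv[...,1]>190)&(hsv[...,2]>100)).astype(np.uint8)
k,l,st,ce=cv2.connectedComponentsWithStats(red)
print([(st[i].tolist(),ce[i].round(2).tolist()) for i in range(1,k) if st[i][4]>30])
o=im[:,:,::-1].copy()
for p in proj(g,'wrist').astype(int): cv2.circle(o,tuple(int(v) for v in p),3,(0,255,0),-1)
cv2.imwrite('pics/w1o.png',o)
E
```

```text
3.3 [0.44710509 0.13761616 0.46977237] [-3.14147966e+00 -9.12315564e-05 -1.95915993e-01] [-0.23114037  0.13517515 -0.10255607] [-0.06552667 -0.01767783 -0.00219847]
grip_center []
axis []
rig []
casting []
[[0.45240546 0.13685242 0.24271026]
 [0.42104333 0.14320984 0.24271026]
 [0.48376759 0.13049501 0.24271026]] [[277.67266805 223.97995536]
 [277.71532965 263.99922758]
 [277.62789032 179.78030855]]
[([256, 179, 39, 94, 3391], [274.77, 224.32]), ([138, 236, 17, 59, 897], [145.84, 263.71])]
```

View pics/w1o.png

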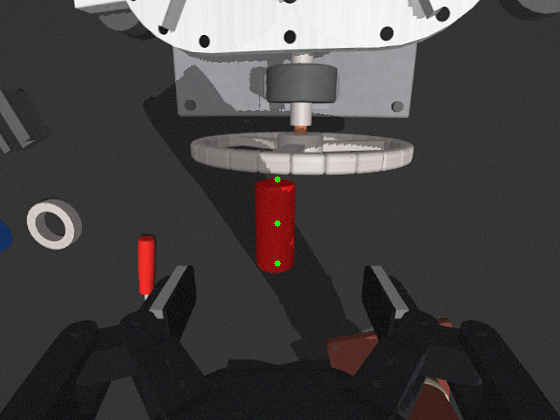

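The wrist view shows the grip between the fingers at (275,224), within 2 mm of my prediction. I'll go down and grip it.

Request:
jog_arm(
  rows=[0,1,-30,0,0,0,85,0,1,-60,0,0,0,85,0,1,-72,0,0,0,85,0,1,-72,0,0,0,60,0,1,-72,0,0,0,40,0,1,-72,0,0,0,30,0,1,-72,0,0,0,20,0,1,-72,0,0,0,10],
)

```text
time: 4.4
tool_pos: [0.4475, 0.1384, 0.3989]
eef_rot: [-3.14, -0.002, -0.197]
ft_force: [0.0, 1.6, 5.5]
opening: 0.0267
grasp_force: 58.8
```

```bash
cat > est.py <<'E'
from model import *
from scipy.optimize import least_squares
RIG=(.6443,.0768,-.2)
def ray_to_beam(px,zb,t):   # pixel -> beam coords on plane z=zb of the beam tilted by t
    f=lambda q: (proj(world(tilt([[q[0],q[1],zb]],t),RIG),'scene')[0]-px)
    return least_squares(f,[0,0]).x
def make_ref(f,t=-.22):
    g=cv2.imread(f,0); m=np.zeros_like(g); pts=[];B=[]
    a=np.linspace(0,2*np.pi,60)
    regs=[(np.c_[.072*np.cos(a),.128*np.sin(a),0*a+.089],.089)]
    for s in(1,-1): regs.append((np.array([[.025,s*.175,.011],[.025,s*.235,.011],[-.025,s*.235,.011],[-.025,s*.175,.011]]),.011))
    for P,zb in regs:
        m[:]=0; cv2.fillPoly(m,[proj(world(tilt(P,t),RIG),'scene').astype(np.int32)],255)
        c=cv2.goodFeaturesToTrack(g,60,.02,3,mask=m)
        for p in c[:,0]: pts.append(p); B.append([*ray_to_beam(p,zb,t),zb])
    np.savez('ref.npz',g=g,pts=np.array(pts,np.float32),B=np.array(B),t=t)
def theta(img,guess=None):
    r=np.load('ref.npz'); g=cv2.cvtColor(img,cv2.COLOR_RGB2GRAY); P0=proj(world(tilt(r['B'],float(r['t'])),RIG),'scene')
    best=None
    for gs in ([guess] if guess is not None else [])+[-.22,-.15,-.08,0,.08,.15]:
        init=(r['pts']+proj(world(tilt(r['B'],gs),RIG),'scene')-P0).astype(np.float32)
        n,st,e=cv2.calcOpticalFlowPyrLK(r['g'],g,r['pts'][:,None],init[:,None].copy(),winSize=(11,11),maxLevel=1,flags=cv2.OPTFLOW_USE_INITIAL_FLOW)
        n=n[:,0]; ok=st[:,0]>0
        fn=lambda q:((r['pts']+proj(world(tilt(r['B'],q[0]),RIG),'scene')-P0-n)[ok]).ravel()
        s=least_squares(fn,[gs],loss='soft_l1',f_scale=.3)
        med=np.median(np.abs(s.fun)); 
        if best is None or med<best[1]: best=(s.x[0],med,int(ok.sum()))
    return best
E
python3 - <<'E'
from est import *
s=env.get_obs(); print(s['time'],s['tool_pos'],s['ft_force'],s['opening'],s['grasp_force'])
save('scene','ref.png'); s2=env.get_obs()['time']
make_ref('pics/ref.png'); r=np.load('ref.npz'); print(len(r['pts']))
im=env.snapshot('scene'); print(s2,env.get_obs()['time'],theta(im), theta(cv2.cvtColor(cv2.imread('pics/s2.png'),cv2.COLOR_BGR2RGB)))
E
```

```text
4.4 [0.44754637 0.1384152  0.39892602] [0.03740147 1.58343912 5.51746943] 0.026685657624443228 58.77979516983032
43
4.45 4.5 (np.float64(-0.2200765366486115), np.float64(0.006974645882621644), 43) (np.float64(-0.21982929233715498), np.float64(0.01950604452595428), 43)
```

```bash
cat > ctl.py <<'E'
import sys,json,os
from est import *
from scipy.linalg import expm
from scipy.optimize import lsq_linear
I,c,b,PH0=.118,.42,.01,-.22
L=json.load(open('log.json')) if os.path.exists('log.json') else dict(meas=[],knots=[[4.4,PH0]],cmd=[0.,0.,0.],fit0=None)
def mats(k,dt):  # states th,om,phi,phidot(const over step),m
    A=np.zeros((5,5)); A[0,1]=1; A[1]=[(k-c)/I,-(b+.02)/I,c/I,.02/I,-1/I]; A[2,3]=1
    return expm(A*dt)
def sim(th,om,m,k,t0,ts):
    K=np.array(L['knots']); t=t0; out=[]; stops=sorted(set(list(ts)+[x for x in K[:,0] if t0<x<max(ts)]))
    res={t0:(th,om)}
    for s in stops:
        if s<=t: continue
        p0,p1=np.interp([t,s],K[:,0],K[:,1]); x=mats(k,s-t)@[th,om,p0,(p1-p0)/(s-t),m]; th,om=x[:2]; t=s; res[s]=(th,om)
    return np.array([res[x] for x in ts])
def main(mode,N,goal,rate):
    for i in range(2):
        t=round(env.get_obs()['time'],3); im=env.snapshot('scene'); th,res,n=theta(im)
        L['meas'].append([t,th]); print('t %.2f th %.4f res %.3f'%(t,th,res))
    cv2.imwrite('pics/last.png',im[:,:,::-1])
    s=env.get_obs(); now=round(s['time'],3); print('now',now,'F',s['ft_force'].round(1),'cmd',L['cmd'],'pos',s['tool_pos'].round(4))
    L['knots'].append([now,L['knots'][-1][1]]); ph=L['knots'][-1][1]
    if mode=='probe':
        n=min(N,4); P=np.r_[np.linspace(ph,goal,n+1)[1:],[goal]*(N-n)]
    else:
        if L['fit0'] is None:
            L['fit0']=[x[0] for x in L['meas'] if x[1]<-.215][-1]
        M=[x for x in L['meas'] if x[0]>=L['fit0']][-16:]; M=np.array(M); t0=M[0,0]
        f=lambda q: np.r_[(sim(q[0],q[1],q[2],q[3],t0,M[:,0])[:,0]-M[:,1])/.003, q[2]/.06,(q[3]-.76)/.07]
        q=least_squares(f,[M[0,1],0,0,.76]).x; th,om=sim(*q,t0,[now])[0]; m,k=q[2:]
        print('th %.4f om %.4f m %.4f k %.3f phi %.3f trim %.3f rms %.4f'%(th,om,m,k,ph,(m-(k-c)*goal)/c,np.std(f(q)[:len(M)])*.003))
        H=22; E=mats(k,.1)
        def roll(u):
            x=np.array([th,om,ph,0,m]); o=[]
            for j in range(H):
                x[3]=(u[j]-x[2])/.1; x=E@x; x[2]=u[j]; o.append(x[:2].copy())
            return np.array(o)
        T=.1*np.arange(1,H+1); ref=np.clip(goal-th,-rate*T,rate*T)+th
        def cost(u): o=roll(u); return np.r_[o[:,0]-ref,.25*o[:,1],.03*np.diff(np.r_[ph,u]),3*(o[-1,0]-ref[-1]),2*o[-1,1]]
        z=cost(np.zeros(H)); J=np.array([cost(e)-z for e in np.eye(H)]).T
        u=lsq_linear(J,-z,(-1.0,1.05)).x; P=u[:N]; o=roll(u); print('pred',o[:12,0].round(3),'phi',u[:12].round(2))
    x0,y0,z0=L['cmd']; rows=[]; tk=now
    for p in P:
        d=-95*(np.sin(p)-np.sin(PH0)); z=95*(np.cos(p)-np.cos(PH0))
        X,Y,Z=round(.2*d),round(d*.98*2)/2,round(z); rows+=[X-x0,Y-y0,Z-z0,0,0,0,10]; tk=round(tk+.1,3)
        dr=X*.1987+Y*.980+0*X if False else (Y/.98)
        L['knots'].append([tk,float(np.arcsin(np.sin(PH0)-dr/95))]); L['cmd']=[X,Y,Z]
    print([int(v) if v==int(v) else v for v in rows]); json.dump(L,open('log.json','w'))
if __name__=='__main__': main(sys.argv[1],int(sys.argv[2]),float(sys.argv[3]),float(sys.argv[4]) if len(sys.argv)>4 else .15)
E
python3 ctl.py probe 5 0.05
```

```text
t 4.50 th -0.2201 res 0.008
t 4.55 th -0.2201 res 0.008
now 4.6 F [-0.2  1.9  5. ] cmd [0.0, 0.0, 0.0] pos [0.4475 0.1385 0.3988]
[-1, -6, 1, 0, 0, 0, 10, -3, -12.5, 2, 0, 0, 0, 10, -4, -18.5, 2, 0, 0, 0, 10, -5, -25, 2, 0, 0, 0, 10, -5, -25, 2, 0, 0, 0, 10]
```

Request:
jog_arm(
  rows=[-1,-6,1,0,0,0,10,-3,-12.5,2,0,0,0,10,-4,-18.5,2,0,0,0,10,-5,-25,2,0,0,0,10,-5,-25,2,0,0,0,10],
)

```text
time: 5.1
tool_pos: [0.4424, 0.1125, 0.4009]
eef_rot: [-3.141, -0.001, -0.198]
ft_force: [-1.5, 0.5, 10.0]
opening: 0.0266
grasp_force: 59.4
```

```bash
python3 ctl.py probe 4 0.16
```

```text
t 5.10 th -0.2139 res 0.083
t 5.15 th -0.2101 res 0.102
now 5.2 F [-0.6  1.   9.6] cmd [-5, -25.0, 2] pos [0.4424 0.113  0.401 ]
[-1, -2.5, 0, 0, 0, 0, 10, -1, -5, 0, 0, 0, 0, 10, -2, -7.5, -1, 0, 0, 0, 10, -2, -10, -1, 0, 0, 0, 10]
```

```bash
python3 - <<'E'
import json
L=json.load(open('log.json')); L['knots']=L['knots'][:-4]; L['cmd']=[-5,-25,2]; L['fit0']=5.1; json.dump(L,open('log.json','w')); print(L['knots'][-3:])
E
sed -i 's|q\[2\]/.06|(q[2]+.06)/.02|' ctl.py; python3 ctl.py hold 4 0 0.15
```

```text
[[5.0, 0.050320074240672544], [5.1, 0.050320074240672544], [5.2, 0.050320074240672544]]
t 5.20 th -0.2062 res 0.098
t 5.25 th -0.2008 res 0.127
now 5.3 F [-0.7  1.1  9.3] cmd [-5, -25, 2] pos [0.4425 0.1132 0.401 ]
th -0.1964 om 0.0978 m -0.0606 k 0.758 phi 0.050 trim -0.144 rms 0.0003
pred [-0.184 -0.169 -0.153 -0.138 -0.123 -0.108 -0.093 -0.079 -0.065 -0.052
 -0.039 -0.028] phi [ 0.16  0.04 -0.01 -0.03 -0.04 -0.05 -0.06 -0.07 -0.09 -0.11 -0.13 -0.16]
[-2, -10.5, -1, 0, 0, 0, 10, 0, 1.5, 0, 0, 0, 0, 10, 1, 6, 0, 0, 0, 0, 10, 1, 7, 0, 0, 0, 0, 10]
```

Request:
jog_arm(
  rows=[-2,-10.5,-1,0,0,0,10,0,1.5,0,0,0,0,10,1,6,0,0,0,0,10,1,7,0,0,0,0,10],
)

```text
time: 5.7
tool_pos: [0.4438, 0.1206, 0.4011]
eef_rot: [-3.14, -0.003, -0.197]
ft_force: [1.6, 0.2, 9.9]
opening: 0.0261
grasp_force: 59.8
```

```bash
sed -i 's|\.03\*np.diff|.08*np.diff|' ctl.py; python3 ctl.py hold 4 0 0.15
```

```text
t 5.70 th -0.1071 res 0.472
t 5.75 th -0.0933 res 0.554
now 5.8 F [-0.2  0.4 10. ] cmd [-4, -18.0, 2] pos [0.4437 0.1204 0.4011]
th -0.0797 om 0.2847 m -0.0753 k 0.727 phi -0.025 trim -0.179 rms 0.0006
pred [-0.055 -0.041 -0.032 -0.024 -0.018 -0.012 -0.008 -0.005 -0.004 -0.002
 -0.002 -0.001] phi [-0.41 -0.34 -0.22 -0.18 -0.19 -0.2  -0.21 -0.2  -0.2  -0.19 -0.19 -0.18]
[7, 34.5, -8, 0, 0, 0, 10, 6, 28.5, -5, 0, 0, 0, 10, 4, 18.5, -2, 0, 0, 0, 10, 3, 14, -1, 0, 0, 0, 10]
```

```bash
python3 - <<'E'
from est import *
im=cv2.imread('pics/last.png'); print(theta(im[:,:,::-1].copy()))
def win(f,maxl,ws):
    r=np.load('ref.npz'); g=cv2.imread(f,0); P0=proj(world(tilt(r['B'],-.22),RIG),'scene')
    for gs in(-.13,-.1,-.07):
        init=(r['pts']+proj(world(tilt(r['B'],gs),RIG),'scene')-P0).astype(np.float32)
        n,st,e=cv2.calcOpticalFlowPyrLK(r['g'],g,r['pts'][:,None],init[:,None].copy(),winSize=(ws,ws),maxLevel=maxl,flags=4)
        n=n[:,0]; fn=lambda q:(r['pts']+proj(world(tilt(r['B'],q[0]),RIG),'scene')-P0-n).ravel()
        s=least_squares(fn,[gs],loss='soft_l1',f_scale=.3); d=s.fun.reshape(-1,2); print(ws,gs,s.x,np.median(abs(s.fun)),np.median(d,0))
        zb=r['B'][:,2]
        for z in (.089,.011): 
            w=zb==z; fn2=lambda q:(r['pts']+proj(world(tilt(r['B'],q[0]),RIG),'scene')-P0-n)[w].ravel(); q=least_squares(fn2,[gs],loss='soft_l1',f_scale=.3); print('  zb',z,w.sum(),q.x,np.median(abs(q.fun)))
win('pics/last.png',1,11); win('pics/last.png',0,15)
u,v=215,170; big=cv2.resize(im[v:v+170,u:u+150],None,fx=3.4,fy=3.4,interpolation=cv2.INTER_CUBIC)
for t,col in((-.0933,(255,0,255)),):
  for P in (beamtop,[[.13,0,0],[.13,0,.165]]):
    q=((proj(world(tilt(P,t),RIG),'scene')-[u,v]+.5)*3.4).astype(np.int32); cv2.polylines(big,[q],True,col,1)
cv2.imwrite('pics/c3.png',big)
E
```

```text
(np.float64(-0.0933060513407773), np.float64(0.5543050411613422), 43)
11 -0.13 [-0.09324657] 0.5462213851306785 [-0.34884899 -0.43767943]
  zb 0.089 34 [-0.10002634] 0.6309998308761777
  zb 0.011 9 [-0.07946622] 0.297009180008061
11 -0.1 [-0.09324691] 0.5462169951354099 [-0.34892611 -0.43782576]
  zb 0.089 34 [-0.1000271] 0.6310382633959506
  zb 0.011 9 [-0.0794665] 0.2970555218332578
11 -0.07 [-0.0932474] 0.546221735657582 [-0.34892731 -0.43774032]
  zb 0.089 34 [-0.10002785] 0.6309927057322255
  zb 0.011 9 [-0.07946619] 0.2970176848059367
15 -0.13 [-0.09828834] 0.6883086979135555 [-0.42291733 -0.42924753]
  zb 0.089 34 [-0.10681946] 0.6340527405598095
  zb 0.011 9 [-0.07854417] 0.6302285703751664
15 -0.1 [-0.09826619] 0.6873895307436158 [-0.42288345 -0.42851199]
  zb 0.089 34 [-0.10679821] 0.6340173845619006
  zb 0.011 9 [-0.07854189] 0.6300138656066139
15 -0.07 [-0.0982598] 0.687473836939887 [-0.42305238 -0.42904075]
  zb 0.089 34 [-0.10679291] 0.6335393487092347
  zb 0.011 9 [-0.07853608] 0.6297032793808768
```

View pics/c3.png

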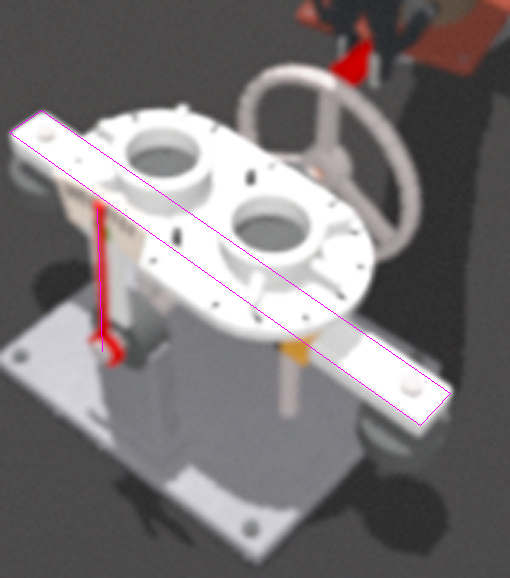

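The pointer overlay agrees at θ ≈ -0.09. Now I'll tune the assumed feature height.

```bash
cat > t.py <<'E'
from est import *
r=np.load('ref.npz'); g=cv2.imread('pics/last.png',0); w=r['B'][:,2]==.089
def run(B,w,gs=-.09):
    P0=proj(world(tilt(B,-.22),RIG),'scene'); pts=r['pts'][w]
    init=(pts+proj(world(tilt(B,gs),RIG),'scene')-P0).astype(np.float32)
    n,st,e=cv2.calcOpticalFlowPyrLK(r['g'],g,pts[:,None],init[:,None].copy(),winSize=(11,11),maxLevel=1,flags=4); n=n[:,0]
    fn=lambda q:(pts+proj(world(tilt(B,q[0]),RIG),'scene')-P0-n).ravel()
    s=least_squares(fn,[gs],loss='soft_l1',f_scale=.3); return s.x[0],np.median(abs(s.fun)),np.median(s.fun.reshape(-1,2),0)
for z in(.045,.055,.065,.075,.089,.1):
    B=np.array([[*ray_to_beam(p,z,-.22),z] for p in r['pts'][w]]); print(z,run(B,w))
w=~w
for z in(-.01,0,.011,.022,.035):
    B=np.array([[*ray_to_beam(p,z,-.22),z] for p in r['pts'][w]]); o=run(B,w); print(z,o)
B=r['B'][w]
for b,p in zip(B,r['pts'][w]): print(b.round(3),p)
E
python3 t.py
```

```text
0.045 (np.float64(-0.02157697396950334), np.float64(1.0776369677597444), array([0.32250134, 0.88698691]))
0.055 (np.float64(-0.0425566181789698), np.float64(0.8420995585757822), array([0.08627269, 0.57048066]))
0.065 (np.float64(-0.06125645715268942), np.float64(0.45909074688260887), array([-0.07590935,  0.28274748]))
0.075 (np.float64(-0.07656445458112257), np.float64(0.4436947514503373), array([-0.21146599, -0.1122316 ]))
0.089 (np.float64(-0.10002740938171531), np.float64(0.6310186007046212), array([-0.21814142, -0.26385783]))Traceback (most recent call last):
  File "t.py", line 10, in <module>
    B=np.array([[*ray_to_beam(p,z,-.22),z] for p in r['pts'][w]]); print(z,run(B,w))
                  ~~~~~~~~~~~^^^^^^^^^^
  File "est.py", line 6, in ray_to_beam
    return least_squares(f,[0,0]).x
           ~~~~~~~~~~~~~^^^^^^^^^
    return func(*args, **kwargs)
    result = trf(vector_fun.fun, vector_fun.jac, x0, f0, J0, lb, ub, ftol, xtol,
                 gtol, max_nfev, x_scale, loss_function, tr_solver,
                 tr_options.copy(), verbose, callback=callback_wrapped)
    r
[... 940 characters left out ...]
lf.fun(x, *self.args, **self.kwargs))
                      ~~~~~~~~^^^^^^^^^^^^^^^^^^^^^^^^^^^^^^
    return np.atleast_1d(self.fun(x))
                         ~~~~~~~~^^^
    return self.f(x, *self.args, **self.kwargs)
           ~~~~~~^^^^^^^^^^^^^^^^^^^^^^^^^^^^^^
  File "est.py", line 5, in <lambda>
    f=lambda q: (proj(world(tilt([[q[0],q[1],zb]],t),RIG),'scene')[0]-px)
                 ~~~~^^^^^^^^^^^^^^^^^^^^^^^^^^^^^^^^^^^^^^^^^^^^^
  File "h.py", line 18, in proj
    c,Rm,o=cam(name); p=(np.atleast_2d(P)-o)@Rm; s=np.c_[p[:,0]/-p[:,2],p[:,1]/p[:,2]]
           ~~~^^^^^^
  File "h.py", line 5, in cam
    c=env.camera_info(name)
ValueError: time passes only in moves, steps and waits
```

```bash
python3 - <<'E'
from rig import env; import pickle
s=env.get_obs(); print(s['time'])
pickle.dump({n:env.camera_info(n) for n in('scene','top')},open('cam.pkl','wb'))
E
sed -i "s|c=env.camera_info(name)|c=CAM[name] if name in CAM else env.camera_info(name)|; 1a import pickle,os\nCAM=pickle.load(open('cam.pkl','rb')) if os.path.exists('cam.pkl') else {}" h.py
cat > ptr.py <<'E'
from est import *
def prof(img,t0):   # red-excess centroid across the pointer, in lateral (tilt) units; img BGR
    f=img.astype(float); red=np.clip(f[...,2]-np.maximum(f[...,0],f[...,1]),0,None).astype(np.float32)
    ts=np.linspace(t0-.14,t0+.14,113); out=[]
    for r in np.linspace(.06,.155,20):
        P=np.c_[0*ts+.13,-r*np.sin(ts),.15+r*np.cos(ts)]; q=proj(world(P,RIG),'scene').astype(np.float32)
        v=cv2.remap(red,q[:,0].copy(),q[:,1].copy(),cv2.INTER_LINEAR).ravel(); v=np.clip(v-25,0,None)
        if v.sum()>100: out.append([r,(v*ts).sum()/v.sum(),v.sum()])
    return np.array(out)
def ptheta(img,t0):
    for _ in range(4):
        o=prof(img,t0)
        if len(o)<4: return np.nan,0
        t0=np.median(o[:,1])
    return t0,np.std(o[:,1])
if __name__=='__main__':
    for f,t in(('ref',-.22),('s2',-.22),('scene1',-.22),('last',-.09),('last',-.05)): print(f,ptheta(cv2.imread(f'pics/{f}.png'),t)); 
    o=prof(cv2.imread('pics/ref.png'),-.22); p=prof(cv2.imread('pics/last.png'),-.09); print(o[:,:2].round(3).tolist()); print(p[:,:2].round(3).tolist())
E
python3 ptr.py; sed -i '/for z in(.045/,$d' t.py; cat >> t.py <<'E'
w=~w
for z in(-.01,0,.011,.022):
    B=np.array([[*ray_to_beam(p,z,-.22),z] for p in r['pts'][w]]); print(z,run(B,w))
E
python3 t.py
```

```text
5.8
ref (np.float64(-0.2486975441167446), np.float64(0.009637137924544608))
s2 (np.float64(-0.24876223377188406), np.float64(0.009787591254180246))
scene1 (np.float64(-0.2487895521934343), np.float64(0.00968033932368207))
last (np.float64(-0.11652045335822593), np.float64(0.010403297164311553))
last (np.float64(-0.11653378046798565), np.float64(0.010401429224647745))
[[0.06, -0.272], [0.065, -0.269], [0.07, -0.264], [0.075, -0.261], [0.08, -0.261], [0.085, -0.26], [0.09, -0.259], [0.095, -0.255], [0.1, -0.252], [0.105, -0.249], [0.11, -0.248], [0.115, -0.248], [0.12, -0.248], [0.125, -0.247], [0.13, -0.246], [0.135, -0.245], [0.14, -0.244], [0.145, -0.244], [0.15, -0.244], [0.155, -0.243]]
[[0.06, -0.133], [0.065, -0.133], [0.07, -0.13], [0.075, -0.128], [0.08, -0.126], [0.085, -0.12], [0.09, -0.117], [0.095, -0.116], [0.1, -0.116], [0.105, -0.118], [0.11, -0.118], [0.115, -0.117], [0.12, -0.114], [0.125, -0.111], [0.13, -0.109], [0.135, -0.108], [0.14, -0.107], [0.145, -0.107], [0.15, -0.105], [0.155, -0.104]]
-0.01 (np.float64(-0.09166597529802616), np.float64(0.6912569685962922), array([0.37154503, 0.17897776]))
0 (np.float64(-0.08433504699299474), np.float64(0.33986702128072466), array([0.13072979, 0.2042847 ]))
0.011 (np.float64(-0.07946647582286795), np.float64(0.29704096436164207), array([-0.22952835,  0.03589047]))
0.022 (np.float64(-0.07975247380098455), np.float64(0.6465055086830773), array([-0.63294644, -0.37902559]))
```

Request:
jog_arm(
  rows=[9,42,-11,0,0,0,10,7,34.5,-7,0,0,0,10,5,22,-3,0,0,0,10,4,16,-2,0,0,0,10],
)

```text
time: 6.2
tool_pos: [0.4475, 0.1356, 0.3988]
eef_rot: [-3.141, -0.001, -0.197]
ft_force: [0.2, 0.8, 7.2]
opening: 0.0262
grasp_force: 68.5
```

```bash
python3 ctl.py hold 4 0 .15
```

```text
t 6.20 th 0.0059 res 0.004
t 6.25 th 0.0107 res 0.004
now 6.3 F [0.4 0.6 7.3] cmd [0, -2.0, 0] pos [0.4474 0.1354 0.3988]
th 0.0167 om 0.1168 m -0.0878 k 0.734 phi -0.198 trim -0.209 rms 0.0004
pred [0.024 0.021 0.015 0.01  0.006 0.004 0.002 0.002 0.001 0.001 0.001 0.   ] phi [-0.53 -0.4  -0.25 -0.18 -0.17 -0.18 -0.19 -0.2  -0.2  -0.21 -0.21 -0.21]
[5, 28.5, -11, 0, 0, 0, 10, 3, 18, -5, 0, 0, 0, 10, 1, 4.5, -1, 0, 0, 0, 10, -1, -2, 1, 0, 0, 0, 10]
```

Request:
jog_arm(
  rows=[5,28.5,-11,0,0,0,10,3,18,-5,0,0,0,10,1,4.5,-1,0,0,0,10,-1,-2,1,0,0,0,10],
)

```text
time: 6.7
tool_pos: [0.4467, 0.133, 0.3994]
eef_rot: [3.142, -0.002, -0.198]
ft_force: [8.0, -2.7, -4.0]
opening: 0.0262
grasp_force: 67.5
```

```bash
sed -i 's|(q\[2\]+.06)/.02|(q[2]+.085)/.03|' ctl.py; python3 ctl.py hold 5 0 .15
```

```text
t 6.70 th 0.0063 res 0.004
t 6.75 th 0.0029 res 0.004
now 6.8 F [ 5.4 -0.9  2.5] cmd [-1, -4.0, 1] pos [0.4467 0.1328 0.3994]
th 0.0011 om -0.0433 m -0.0865 k 0.725 phi -0.176 trim -0.206 rms 0.0006
pred [-0.002 -0.002 -0.002 -0.001 -0.001 -0.    -0.    -0.    -0.    -0.
 -0.    -0.   ] phi [-0.12 -0.16 -0.19 -0.21 -0.21 -0.21 -0.21 -0.21 -0.21 -0.21 -0.21 -0.21]
[-1, -5, 1, 0, 0, 0, 10, 0, -1.5, 0, 0, 0, 0, 10, 0, 1.5, 0, 0, 0, 0, 10, 1, 3, -1, 0, 0, 0, 10, 1, 3.5, -1, 0, 0, 0, 10]
```

Good: the predictions match what I measure.

Request:
jog_arm(
  rows=[-1,-5,1,0,0,0,10,0,-1.5,0,0,0,0,10,0,1.5,0,0,0,0,10,1,3,-1,0,0,0,10,1,3.5,-1,0,0,0,10],
)

```text
time: 7.3
tool_pos: [0.4478, 0.138, 0.3983]
eef_rot: [-3.141, -0.002, -0.197]
ft_force: [4.4, -0.4, 5.1]
opening: 0.026
grasp_force: 68.2
```

```bash
python3 ctl.py hold 7 0 .15
```

```text
t 7.30 th -0.0091 res 0.005
t 7.35 th -0.0101 res 0.005
now 7.4 F [ 4.3 -0.7  5.4] cmd [0, -0.5, 0] pos [0.4477 0.1378 0.3983]
th -0.0108 om -0.0224 m -0.0850 k 0.705 phi -0.215 trim -0.202 rms 0.0007
pred [-0.012 -0.01  -0.007 -0.004 -0.003 -0.002 -0.001 -0.001 -0.001 -0.
 -0.    -0.   ] phi [-0.1  -0.15 -0.2  -0.22 -0.22 -0.21 -0.21 -0.21 -0.2  -0.2  -0.2  -0.2 ]
[-2, -10.5, 2, 0, 0, 0, 10, -1, -6.5, 1, 0, 0, 0, 10, 0, -1.5, 0, 0, 0, 0, 10, 0, 0.5, 0, 0, 0, 0, 10, 0, 0.5, 0, 0, 0, 0, 10, 0, 0, 0, 0, 0, 0, 10, 0, -0.5, 0, 0, 0, 0, 10]
```

Request:
jog_arm(
  rows=[-2,-10.5,2,0,0,0,10,-1,-6.5,1,0,0,0,10,0,-1.5,0,0,0,0,10,0,0.5,0,0,0,0,10,0,0.5,0,0,0,0,10,0,0,0,0,0,0,10,0,-0.5,0,0,0,0,10],
)

```text
time: 8.1
tool_pos: [0.4477, 0.1373, 0.3984]
eef_rot: [-3.141, -0.002, -0.197]
ft_force: [3.6, 0.1, 8.8]
opening: 0.0258
grasp_force: 68.3
```

```bash
python3 ctl.py hold 7 0 .15
```

```text
t 8.10 th -0.0151 res 0.005
t 8.15 th -0.0161 res 0.005
now 8.2 F [ 4.6 -1.5  6.3] cmd [0, -1.0, 0] pos [0.4476 0.1373 0.3985]
th -0.0167 om -0.0253 m -0.0840 k 0.690 phi -0.209 trim -0.200 rms 0.0012
pred [-0.017 -0.014 -0.01  -0.006 -0.004 -0.003 -0.002 -0.001 -0.001 -0.001
 -0.    -0.   ] phi [-0.06 -0.13 -0.19 -0.22 -0.23 -0.22 -0.21 -0.21 -0.2  -0.2  -0.2  -0.2 ]
[-3, -13.5, 2, 0, 0, 0, 10, -2, -7.5, 2, 0, 0, 0, 10, 0, -1.5, 0, 0, 0, 0, 10, 0, 1.5, 0, 0, 0, 0, 10, 0, 1.5, 0, 0, 0, 0, 10, 0, 1, 0, 0, 0, 0, 10, 0, 0, 0, 0, 0, 0, 10]
```

Request:
jog_arm(
  rows=[-3,-13.5,2,0,0,0,10,-2,-7.5,2,0,0,0,10,0,-1.5,0,0,0,0,10,0,1.5,0,0,0,0,10,0,1.5,0,0,0,0,10,0,1,0,0,0,0,10,0,0,0,0,0,0,10],
)

```text
time: 8.9
tool_pos: [0.4477, 0.1374, 0.3984]
eef_rot: [-3.141, -0.002, -0.197]
ft_force: [3.8, 0.2, 7.7]
opening: 0.0258
grasp_force: 68.2
```

```bash
sed -i 's|\[-16:\]|[-10:]|' ctl.py; python3 ctl.py hold 7 0 .15
```

```text
t 8.90 th -0.0163 res 0.005
t 8.95 th -0.0178 res 0.005
now 9.0 F [ 3.6 -1.   7. ] cmd [0, -1.0, 0] pos [0.4476 0.1373 0.3984]
th -0.0192 om -0.0322 m -0.0832 k 0.766 phi -0.209 trim -0.198 rms 0.0003
pred [-0.02  -0.017 -0.012 -0.008 -0.005 -0.003 -0.002 -0.001 -0.001 -0.001
 -0.    -0.   ] phi [-0.03 -0.1  -0.19 -0.22 -0.23 -0.22 -0.21 -0.2  -0.2  -0.2  -0.2  -0.2 ]
[-4, -16.5, 2, 0, 0, 0, 10, -2, -9.5, 2, 0, 0, 0, 10, -1, -2, 1, 0, 0, 0, 10, 0, 1.5, 0, 0, 0, 0, 10, 0, 1.5, 0, 0, 0, 0, 10, 0, 1, 0, 0, 0, 0, 10, 0, 0, 0, 0, 0, 0, 10]
```

Request:
jog_arm(
  rows=[-4,-16.5,2,0,0,0,10,-2,-9.5,2,0,0,0,10,-1,-2,1,0,0,0,10,0,1.5,0,0,0,0,10,0,1.5,0,0,0,0,10,0,1,0,0,0,0,10,0,0,0,0,0,0,10],
)

```text
time: 9.7
tool_pos: [0.4477, 0.1377, 0.3983]
eef_rot: [-3.14, -0.002, -0.197]
ft_force: [4.3, -0.3, 8.2]
opening: 0.0262
grasp_force: 68.2
```

```bash
python3 ctl.py hold 7 0 .15
```

```text
t 9.70 th -0.0048 res 0.005
t 9.75 th -0.0049 res 0.005
now 9.8 F [ 4.7 -0.4  5.6] cmd [0, -1.0, 0] pos [0.4477 0.1376 0.3984]
th -0.0048 om -0.0034 m -0.0830 k 0.762 phi -0.209 trim -0.198 rms 0.0002
pred [-0.005 -0.004 -0.003 -0.002 -0.001 -0.001 -0.    -0.    -0.    -0.
 -0.    -0.   ] phi [-0.17 -0.18 -0.2  -0.2  -0.2  -0.2  -0.2  -0.2  -0.2  -0.2  -0.2  -0.2 ]
[-1, -4, 1, 0, 0, 0, 10, -1, -2.5, 1, 0, 0, 0, 10, 0, -1, 0, 0, 0, 0, 10, 0, -0.5, 0, 0, 0, 0, 10, 0, -0.5, 0, 0, 0, 0, 10, 0, -0.5, 0, 0, 0, 0, 10, 0, -1, 0, 0, 0, 0, 10]
```

Very steady. Continuing, with the next call at 8 rows.

Request:
jog_arm(
  rows=[-1,-4,1,0,0,0,10,-1,-2.5,1,0,0,0,10,0,-1,0,0,0,0,10,0,-0.5,0,0,0,0,10,0,-0.5,0,0,0,0,10,0,-0.5,0,0,0,0,10,0,-1,0,0,0,0,10],
)

```text
time: 10.5
tool_pos: [0.4476, 0.1369, 0.3985]
eef_rot: [-3.14, -0.002, -0.196]
ft_force: [3.2, 0.4, 7.9]
opening: 0.0262
grasp_force: 68.5
```

```bash
python3 ctl.py hold 8 0 .15
```

```text
t 10.50 th -0.0096 res 0.005
t 10.55 th -0.0108 res 0.005
now 10.6 F [3.3 0.8 8.3] cmd [0, -2.0, 0] pos [0.4476 0.1368 0.3985]
th -0.0112 om -0.0185 m -0.0823 k 0.748 phi -0.198 trim -0.196 rms 0.0007
pred [-0.012 -0.01  -0.007 -0.004 -0.003 -0.002 -0.001 -0.001 -0.001 -0.
 -0.    -0.   ] phi [-0.1  -0.14 -0.19 -0.21 -0.21 -0.21 -0.2  -0.2  -0.2  -0.2  -0.2  -0.2 ]
[-2, -9, 2, 0, 0, 0, 10, -1, -5, 1, 0, 0, 0, 10, -1, -0.5, 1, 0, 0, 0, 10, 0, 1, 0, 0, 0, 0, 10, 0, 1.5, 0, 0, 0, 0, 10, 0, 1, 0, 0, 0, 0, 10, 0, 0.5, 0, 0, 0, 0, 10, 0, 0, 0, 0, 0, 0, 10]
```

Request:
jog_arm(
  rows=[-2,-9,2,0,0,0,10,-1,-5,1,0,0,0,10,-1,-0.5,1,0,0,0,10,0,1,0,0,0,0,10,0,1.5,0,0,0,0,10,0,1,0,0,0,0,10,0,0.5,0,0,0,0,10,0,0,0,0,0,0,10],
)

```text
time: 11.4
tool_pos: [0.4476, 0.1368, 0.3985]
eef_rot: [-3.14, -0.002, -0.197]
ft_force: [2.3, 0.1, 8.6]
opening: 0.0263
grasp_force: 68.4
```

```bash
python3 ctl.py hold 7 0 .15
```

```text
t 11.40 th -0.0174 res 0.005
t 11.45 th -0.0193 res 0.005
now 11.5 F [ 3.6 -0.5  7.3] cmd [0, -2.0, 0] pos [0.4476 0.1368 0.3985]
th -0.0203 om -0.0335 m -0.0814 k 0.752 phi -0.198 trim -0.194 rms 0.0011
pred [-0.021 -0.018 -0.012 -0.008 -0.005 -0.003 -0.002 -0.001 -0.001 -0.001
 -0.    -0.   ] phi [-0.02 -0.1  -0.18 -0.22 -0.22 -0.21 -0.21 -0.2  -0.2  -0.2  -0.2  -0.2 ]
[-4, -16.5, 2, 0, 0, 0, 10, -2, -9.5, 2, 0, 0, 0, 10, -1, -1.5, 1, 0, 0, 0, 10, 0, 2, 0, 0, 0, 0, 10, 0, 2.5, 0, 0, 0, 0, 10, 0, 1.5, 0, 0, 0, 0, 10, 0, 0.5, 0, 0, 0, 0, 10]
```

View pics/last.png

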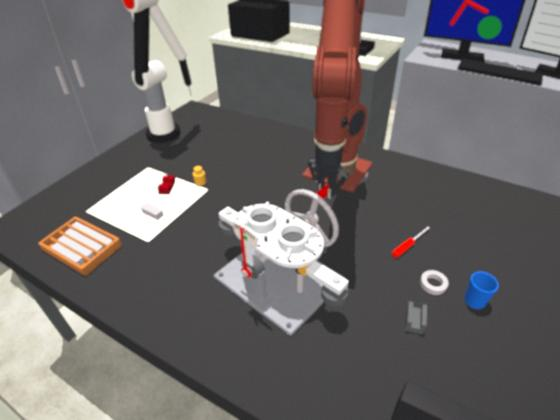

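The pointer at (245,250) stands upright at the green patch near (242,234), and nothing around the rig has moved. Continuing.

Request:
jog_arm(
  rows=[-4,-16.5,2,0,0,0,10,-2,-9.5,2,0,0,0,10,-1,-1.5,1,0,0,0,10,0,2,0,0,0,0,10,0,2.5,0,0,0,0,10,0,1.5,0,0,0,0,10,0,0.5,0,0,0,0,10],
)

```text
time: 12.2
tool_pos: [0.4477, 0.1375, 0.3983]
eef_rot: [-3.14, -0.002, -0.197]
ft_force: [3.3, -0.3, 8.9]
opening: 0.026
grasp_force: 68.3
```

```bash
python3 ctl.py hold 7 0 .15
```

```text
t 12.20 th -0.0105 res 0.005
t 12.25 th -0.0111 res 0.005
now 12.3 F [ 3.9 -0.6  7.1] cmd [0, -1.5, 0] pos [0.4477 0.1374 0.3984]
th -0.0115 om -0.0142 m -0.0809 k 0.772 phi -0.204 trim -0.193 rms 0.0005
pred [-0.012 -0.01  -0.007 -0.004 -0.003 -0.002 -0.001 -0.001 -0.001 -0.
 -0.    -0.   ] phi [-0.1  -0.14 -0.19 -0.21 -0.21 -0.2  -0.2  -0.2  -0.19 -0.19 -0.19 -0.19]
[-2, -9.5, 2, 0, 0, 0, 10, -1, -5.5, 1, 0, 0, 0, 10, -1, -1.5, 1, 0, 0, 0, 10, 0, 0.5, 0, 0, 0, 0, 10, 0, 0.5, 0, 0, 0, 0, 10, 0, 0, 0, 0, 0, 0, 10, 0, -0.5, 0, 0, 0, 0, 10]
```

Request:
jog_arm(
  rows=[-2,-9.5,2,0,0,0,10,-1,-5.5,1,0,0,0,10,-1,-1.5,1,0,0,0,10,0,0.5,0,0,0,0,10,0,0.5,0,0,0,0,10,0,0,0,0,0,0,10,0,-0.5,0,0,0,0,10],
)

```text
time: 13.0
tool_pos: [0.4476, 0.1371, 0.3984]
eef_rot: [-3.14, -0.002, -0.196]
ft_force: [3.6, 0.4, 8.9]
opening: 0.0261
grasp_force: 68.4
```

```bash
python3 ctl.py hold 7 0 .15
```

```text
t 13.00 th -0.0048 res 0.005
t 13.05 th -0.0050 res 0.005
now 13.1 F [ 4.3 -0.5  7.8] cmd [0, -2.0, 0] pos [0.4476 0.1371 0.3985]
th -0.0052 om -0.0065 m -0.0804 k 0.761 phi -0.198 trim -0.191 rms 0.0001
pred [-0.005 -0.004 -0.003 -0.002 -0.001 -0.001 -0.001 -0.    -0.    -0.
 -0.    -0.   ] phi [-0.15 -0.17 -0.19 -0.2  -0.2  -0.2  -0.19 -0.19 -0.19 -0.19 -0.19 -0.19]
[-1, -4.5, 1, 0, 0, 0, 10, -1, -2.5, 1, 0, 0, 0, 10, -1, -1, 1, 0, 0, 0, 10, 0, 0, 0, 0, 0, 0, 10, 0, 0, 0, 0, 0, 0, 10, 0, 0, 0, 0, 0, 0, 10, 0, -0.5, 1, 0, 0, 0, 10]
```

Request:
jog_arm(
  rows=[-1,-4.5,1,0,0,0,10,-1,-2.5,1,0,0,0,10,-1,-1,1,0,0,0,10,0,0,0,0,0,0,10,0,0,0,0,0,0,10,0,0,0,0,0,0,10,0,-0.5,1,0,0,0,10],
)

```text
time: 13.8
tool_pos: [0.4475, 0.1362, 0.3988]
eef_rot: [-3.141, -0.001, -0.197]
ft_force: [5.7, -2.2, -1.0]
opening: 0.0261
grasp_force: 67.8
```

```bash
python3 ctl.py hold 7 0 .15
```

```text
t 13.80 th -0.0067 res 0.005
t 13.85 th -0.0072 res 0.005
now 13.9 F [ 5.3 -2.2  3.3] cmd [0, -2.5, 1] pos [0.4475 0.136  0.3988]
th -0.0075 om -0.0113 m -0.0799 k 0.748 phi -0.193 trim -0.190 rms 0.0005
pred [-0.008 -0.006 -0.004 -0.003 -0.002 -0.001 -0.001 -0.001 -0.    -0.
 -0.    -0.   ] phi [-0.13 -0.16 -0.19 -0.2  -0.2  -0.2  -0.19 -0.19 -0.19 -0.19 -0.19 -0.19]
[-2, -6, 1, 0, 0, 0, 10, -1, -3.5, 0, 0, 0, 0, 10, -1, -0.5, 0, 0, 0, 0, 10, 0, 0.5, -1, 0, 0, 0, 10, 0, 1, -1, 0, 0, 0, 10, 0, 0.5, -1, 0, 0, 0, 10, 0, 0, 0, 0, 0, 0, 10]
```

Request:
jog_arm(
  rows=[-2,-6,1,0,0,0,10,-1,-3.5,0,0,0,0,10,-1,-0.5,0,0,0,0,10,0,0.5,-1,0,0,0,10,0,1,-1,0,0,0,10,0,0.5,-1,0,0,0,10,0,0,0,0,0,0,10],
)

```text
time: 14.6
tool_pos: [0.4475, 0.1361, 0.3988]
eef_rot: [-3.141, -0.001, -0.197]
ft_force: [6.0, -2.1, -1.2]
opening: 0.0262
grasp_force: 67.9
```

```bash
python3 ctl.py hold 6 -0.225 .1
```

```text
t 14.60 th 0.0007 res 0.004
t 14.65 th 0.0008 res 0.004
now 14.7 F [ 5.4 -1.   3.1] cmd [0, -2.5, 1] pos [0.4475 0.1359 0.3988]
th 0.0010 om 0.0047 m -0.0799 k 0.759 phi -0.193 trim -0.008 rms 0.0005
pred [-0.001 -0.011 -0.023 -0.035 -0.047 -0.058 -0.068 -0.078 -0.089 -0.099
 -0.109 -0.119] phi [-0.4  -0.32 -0.22 -0.16 -0.14 -0.14 -0.14 -0.13 -0.13 -0.12 -0.11 -0.1 ]
[3, 18.5, -6, 0, 0, 0, 10, 2, 11.5, -3, 0, 0, 0, 10, 0, 2, -1, 0, 0, 0, 10, -1, -3, 0, 0, 0, 0, 10, -1, -4.5, 0, 0, 0, 0, 10, -1, -5, 0, 0, 0, 0, 10]
```

Held in the green zone for more than 8.5 s. Lowering now.

Request:
jog_arm(
  rows=[3,18.5,-6,0,0,0,10,2,11.5,-3,0,0,0,10,0,2,-1,0,0,0,10,-1,-3,0,0,0,0,10,-1,-4.5,0,0,0,0,10,-1,-5,0,0,0,0,10],
)

```text
time: 15.3
tool_pos: [0.4465, 0.1313, 0.3995]
eef_rot: [-3.14, -0.002, -0.197]
ft_force: [3.3, 0.9, 9.5]
opening: 0.0259
grasp_force: 68.4
```

```bash
python3 ctl.py hold 5 -0.225 .1
```

```text
t 15.30 th -0.0516 res 0.004
t 15.35 th -0.0562 res 0.005
now 15.4 F [3.6 0.7 8.3] cmd [-1, -7.5, 1] pos [0.4465 0.1314 0.3995]
th -0.0612 om -0.0908 m -0.0803 k 0.765 phi -0.138 trim -0.006 rms 0.0009
pred [-0.071 -0.08  -0.091 -0.101 -0.111 -0.121 -0.131 -0.141 -0.151 -0.16
 -0.17  -0.179] phi [-0.16 -0.15 -0.13 -0.12 -0.11 -0.1  -0.09 -0.08 -0.08 -0.07 -0.06 -0.05]
[0, 2, 0, 0, 0, 0, 10, 0, 1, 0, 0, 0, 0, 10, -1, -0.5, 0, 0, 0, 0, 10, -1, -2, 1, 0, 0, 0, 10, -1, -2.5, 1, 0, 0, 0, 10]
```

Request:
jog_arm(
  rows=[0,2,0,0,0,0,10,0,1,0,0,0,0,10,-1,-0.5,0,0,0,0,10,-1,-2,1,0,0,0,10,-1,-2.5,1,0,0,0,10],
)

```text
time: 15.9
tool_pos: [0.4458, 0.1283, 0.3999]
eef_rot: [-3.141, -0.002, -0.197]
ft_force: [7.4, -1.6, 3.8]
opening: 0.0262
grasp_force: 68.0
```

```bash
python3 ctl.py hold 5 -0.225 .1
```

```text
t 15.90 th -0.1085 res 0.002
t 15.95 th -0.1144 res 0.003
now 16.0 F [ 7.  -1.1  3. ] cmd [-2, -10.0, 2] pos [0.4458 0.1284 0.3999]
th -0.1188 om -0.0994 m -0.0808 k 0.769 phi -0.111 trim -0.006 rms 0.0004
pred [-0.129 -0.139 -0.148 -0.158 -0.168 -0.177 -0.186 -0.194 -0.202 -0.209
 -0.214 -0.218] phi [-0.1  -0.09 -0.08 -0.07 -0.06 -0.05 -0.04 -0.02 -0.01  0.01  0.02  0.02]
[0, -1.5, 0, 0, 0, 0, 10, -1, -2.5, 0, 0, 0, 0, 10, -1, -3, 0, 0, 0, 0, 10, -1, -4, 0, 0, 0, 0, 10, -1, -5, 0, 0, 0, 0, 10]
```

Request:
jog_arm(
  rows=[0,-1.5,0,0,0,0,10,-1,-2.5,0,0,0,0,10,-1,-3,0,0,0,0,10,-1,-4,0,0,0,0,10,-1,-5,0,0,0,0,10],
)

```text
time: 16.5
tool_pos: [0.4448, 0.1237, 0.4003]
eef_rot: [-3.14, -0.002, -0.197]
ft_force: [5.6, 0.5, 6.2]
opening: 0.026
grasp_force: 68.1
```

```bash
python3 ctl.py hold 6 -0.225 .1
```

```text
t 16.50 th -0.1470 res 0.002
t 16.55 th -0.1480 res 0.002
now 16.6 F [ 6.2 -0.8  5.6] cmd [-3, -15.0, 2] pos [0.4448 0.1236 0.4003]
th -0.1502 om -0.0263 m -0.0800 k 0.715 phi -0.057 trim -0.032 rms 0.0013
pred [-0.155 -0.163 -0.174 -0.184 -0.194 -0.202 -0.209 -0.214 -0.218 -0.22
 -0.222 -0.223] phi [-0.22 -0.17 -0.1  -0.05 -0.03 -0.02 -0.01 -0.   -0.   -0.01 -0.02 -0.02]
[3, 14.5, -2, 0, 0, 0, 10, 2, 10, -1, 0, 0, 0, 10, 1, 3.5, 0, 0, 0, 0, 10, 0, -0.5, 0, 0, 0, 0, 10, -1, -2.5, 0, 0, 0, 0, 10, -1, -3.5, 0, 0, 0, 0, 10]
```

Request:
jog_arm(
  rows=[3,14.5,-2,0,0,0,10,2,10,-1,0,0,0,10,1,3.5,0,0,0,0,10,0,-0.5,0,0,0,0,10,-1,-2.5,0,0,0,0,10,-1,-3.5,0,0,0,0,10],
)

```text
time: 17.2
tool_pos: [0.4439, 0.12, 0.4004]
eef_rot: [-3.14, -0.003, -0.197]
ft_force: [6.2, 0.1, 5.6]
opening: 0.0261
grasp_force: 68.1
```

```bash
python3 ctl.py hold 5 -0.23 .1
```

```text
t 17.20 th -0.1900 res 0.003
t 17.25 th -0.1930 res 0.003
now 17.3 F [ 6.5 -0.8  5.7] cmd [-4, -18.5, 2] pos [0.444  0.12   0.4004]
th -0.1942 om -0.0285 m -0.0773 k 0.681 phi -0.020 trim -0.041 rms 0.0008
pred [-0.198 -0.205 -0.212 -0.218 -0.222 -0.225 -0.227 -0.228 -0.228 -0.229
 -0.229 -0.23 ] phi [-0.15 -0.11 -0.04 -0.01 -0.   -0.01 -0.02 -0.03 -0.03 -0.04 -0.04 -0.04]
[3, 11.5, -1, 0, 0, 0, 10, 2, 8, 0, 0, 0, 0, 10, 1, 2.5, 0, 0, 0, 0, 10, 0, -1, 0, 0, 0, 0, 10, 0, -1.5, 0, 0, 0, 0, 10]
```

Request:
jog_arm(
  rows=[3,11.5,-1,0,0,0,10,2,8,0,0,0,0,10,1,2.5,0,0,0,0,10,0,-1,0,0,0,0,10,0,-1.5,0,0,0,0,10],
)

```text
time: 17.8
tool_pos: [0.4438, 0.1185, 0.4004]
eef_rot: [-3.14, -0.002, -0.197]
ft_force: [5.5, -0.1, 7.2]
opening: 0.0258
grasp_force: 68.2
```

```bash
python3 ctl.py probe 6 -0.22
```

```text
t 17.80 th -0.2181 res 0.001
t 17.85 th -0.2164 res 0.002
now 17.9 F [ 6.1 -0.5  6.2] cmd [-4, -20.0, 2] pos [0.4438 0.1188 0.4005]
[1, 5, 0, 0, 0, 0, 10, 2, 10, 0, 0, 0, 0, 10, 3, 15, -1, 0, 0, 0, 10, 4, 20, -2, 0, 0, 0, 10, 4, 20, -2, 0, 0, 0, 10, 4, 20, -2, 0, 0, 0, 10]
```

Request:
jog_arm(
  rows=[1,5,0,0,0,0,10,2,10,0,0,0,0,10,3,15,-1,0,0,0,10,4,20,-2,0,0,0,10,4,20,-2,0,0,0,10,4,20,-2,0,0,0,10],
)

```text
time: 18.5
tool_pos: [0.4479, 0.1388, 0.3981]
eef_rot: [-3.14, -0.002, -0.197]
ft_force: [6.4, -1.0, 3.7]
opening: 0.0259
grasp_force: 68.0
```

```bash
python3 ctl.py probe 1 -0.22
```

```text
t 18.50 th -0.2200 res 0.000
t 18.55 th -0.2200 res 0.000
now 18.6 F [ 6.6 -0.6  4. ] cmd [0, 0.0, 0] pos [0.4479 0.1387 0.3981]
[0, 0, 0, 0, 0, 0, 10]
```

The beam is back on its rest at -0.220 rad. Letting go of the grip and lifting clear.

Request:
jog_arm(
  rows=[0,0,0,0,0,0,35,0,0,0,0,0,0,50,0,0,0,0,0,0,70,0,0,0,0,0,0,85,0,0,0,0,0,0,85,0,0,10,0,0,0,85,0,0,35,0,0,0,85,0,0,70,0,0,0,85],
)

```text
time: 19.4
tool_pos: [0.4468, 0.1378, 0.468]
eef_rot: [3.141, 0.002, -0.197]
ft_force: [1.2, -0.1, 0.3]
opening: 0.0853
grasp_force: 0.0
```

Request:
jog_arm(
  rows=[0,0,30,0,0,0,85,0,0,50,0,0,0,85,0,0,60,0,0,0,85,0,0,60,0,0,0,85,0,0,60,0,0,0,85,0,0,60,0,0,0,85,0,0,60,0,0,0,85],
)

```text
time: 20.1
tool_pos: [0.4472, 0.1379, 0.5268]
eef_rot: [3.141, 0.001, -0.198]
ft_force: [-0.2, -0.2, -0.1]
opening: 0.0848
grasp_force: 0.0
```

```bash
python3 - <<'E'
from ptr import *
for i in range(2):
    im=env.snapshot('scene'); print(theta_p(im[:,:,::-1].copy(),-.22))
cv2.imwrite('pics/end.png',im[:,:,::-1]); a=cv2.imread('pics/s2.png',0); b=cv2.imread('pics/end.png',0)
d=cv2.absdiff(a,b); print('grip/wheel diff',d[180:300,215:350].mean(), 'things',d[210:340,385:510].max(), d[160:230,90:210].max())
s=env.get_obs(); print(s['time'],s['ft_force'],s['opening'],s['tool_pos'])
E
```

```text
(np.float64(-0.22004386812335036), np.float64(0.00033261949825453977), 20)
(np.float64(-0.2199918915000198), np.float64(0.0003211057712418822), 20)
grip/wheel diff 1.2335802469135801 things 10 10
20.2 [ 0.68238145 -0.50540991 -1.15068836] 0.08499593392073218 [0.44718864 0.13795632 0.52711706]
```

View pics/end.png

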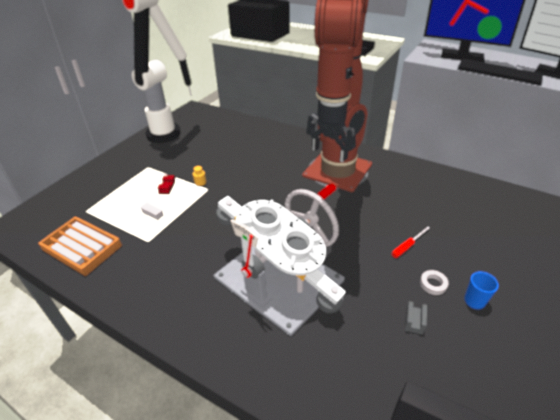

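The gripper is clear above the grip at (327,190), the beam is on its starting rest, and everything around it is in place.

```bash
python3 -c "
from rig import env
print(env.finish_job())"
```

```text
the job is handed in; nothing more can be done
None
```

The beam stayed in the green zone for about 9 s by my camera readings, then came down gently onto its starting rest; the handwheel was released, nothing nearby moved, and the job is handed in at about 20 s (no verdict was returned).

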